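Start the ink grinder

ROBOT

A 6-joint arm with a two-finger parallel gripper is mounted at the origin on the work surface. World frame = base frame: x ahead of the robot, y to its left, z up, the work surface at z = 0. Lengths are in m, angles in degrees, forces in N, time in s.
With the tool pointing down it reaches from about 0.375 to 0.9 m from the base axis. Payload 3.1 kg.
Tool frame: the origin (TCP) lies at the very end of the fingers, on their centre line; the grasp point (between the pads) lies 19 mm behind it; z points along the fingers, y is the line along which they close (so a half turn about z gives the same grasp; the last joint's range is limited). The gripper opens to 87 mm and grips with 3 to 60 N. Pads are 19 mm wide; open, the fingers measure 117 mm over their backs; the gripper's body (75 mm by 190 mm) begins 51 mm behind the grasp point.
Start: joints at [-10.227, 30.224, 82.088, -0, 67.689, -10.227], TCP at [0.625, 0, 0.223] pointing down, gripper open.
Joint ranges: [-176.69, 176.69], [-43.24, 126.21], [12.49, 139.97], [-82, 262], [0, 151.66], [-163.58, 163.58]. Speed limits (degrees/s): [159.86, 159.86, 180, 180, 180, 180].

INTERFACE

Orientations are given as a 3x3 rotation matrix whose columns are the frame's x, y, z axes.
In Python, from rig import bot gives the robot as it stands.
- The arm moves only by the tool move_arm, never from a script. Its argument "increments" is a list of rows, each an object with "xyz": the shift along the tool's x, y, z in mm, a list of three; "roll": the turn about the tool's z in rad; "grip": the opening in per cent of the stroke, from 0 (shut) to 100 (fully open). A call has 1 to 5 rows; each row shifts and turns the commanded pose from where the row before left it, along the tool's axes as they then stand; what a row does not reach is not made up. A row lasts 1/12 s, in which the tool goes at most 41.7 mm and 7.16 degrees, less where a joint would pass 70% of its speed; a pose out of reach is approached as far as the arm can. A call is refused whole if a number of a shift passes 41.7 or a number of a turn 0.125, either way. A call with a gripper value outside its range is refused whole. The fingers move at their own pace and stop on an object; the grip force is fixed at half the most. Time passes only in rows, so rows that do not move let the fingers close. It gives the time, the measured TCP pose, the force, the opening and the grip force at its end, in the units of the state.
- bot.read_state(): the state, without advancing time (a new reading comes with each control period).
- bot.capture(name): name is "scene" or "side" or "wrist"; returns (picture, depth): 384x512x3 uint8, red, green, blue; 384x512 float32, m along the optical axis (not along the pixel's ray), 0 where there is no reading.
- bot.camera_model(name): a dict with "intrinsics" (3x3 intrinsics, pixels), "rvec" (rotation vector, rad) and "tvec" (3), from world to camera coordinates, as OpenCV has them; the wrist camera has in their place "tool_from_camera" (4x4, takes a point from camera to tool coordinates, whose origin is the TCP and whose axes are the flange's). Camera axes: x right, y down, z forward; pixel columns grow to the right and rows downward; lengths in m; the calibration is good to about 2 mm. A picture is of the moment at which its call begins: read the wrist's pose just before it. camera_model takes no time and is no camera call.
- bot.hand_in(): hands the job in; it is judged then, once.
Trained networks look in the newest picture that a camera, given by its name, has taken for a name from the list of things; names that differ only in an ending like _2 or _b are one class to them, and where a whole thing is asked for, a point or a joint stands for the part that bears it (a point fixed in the world has none). Each returns a list of dicts, best first, with "conf" (0 to 1); they miss things now and then, are a little off and sometimes report something else, mostly with a low value. They report only what shows in the picture. A call takes as long as a camera call. They do not tell look-alikes from the thing itself.
- bot.spot_in(label, camera): "at" ([x, y, z] in m, in the coordinates of the camera as it stood for that picture, good to about 4 mm: the middle of the surface that is visible of it).
- bot.trace(label, camera): "mask" (384x512 bool, what is visible of it).
The state is a dict: "time_s": time; "joint_positions": joint angles; "qvel": joint speeds; "tau": joint torques, N m; "position": TCP position; "tcp_rot": TCP orientation; "force": force on the tool from outside, world axes, zero at the start; "moment": the same for the moment, N m; "opening": opening from 0.0 (shut) to 1.0 (fully open); "grasp_force": force on a finger pad.
Only numpy, scipy, OpenCV 4.12 (cv2) and the standard library are available. Lean on these libraries where they do the work, as an engineer would, in place of code of your own. Each camera call takes 0.05 s, during which the arm holds its last target. There are 200 camera calls.

TASK

Get the electric ink grinder running for the class: press the dotted end of the red rocker on the white switch box so that it is on, then press the grinder's blue key fully in, and then its green key fully in, in that order. Press with the fingertips only: leave the black rocker off and the yellow key up, and do not lift or shove the switch box or any of the things standing on and around it and the grinder.

Things in the scene. Friction and masses are not known exactly. Their poses are not given: they have to be found in the camera images.
- grinder: electric ink grinder, fixed: light grey box 280 (x) x 200 (y) x 60 mm high, origin at the centre of its underside, z up, x to its back. Black panel with three square keys along its front (-x) edge; behind it a stone bowl (132 mm across, rim 82 mm above the table, centred 30 mm behind the origin) and a column 118 mm behind the origin with an arm (top 206 mm above the table) reaching forward over the bowl
- key_blue (a joint): blue key of the grinder, 0 up to 0.008 m fully in. It slides straight down, needs about 4 N all the way, and stays where it is left (it does not spring back). Starts up. To be pressed second.
- key_blue_top (a point): centre of the top face of the blue key, a 32 x 32 mm square. Up, it stands 15 mm above the grinder's deck (75 mm above the table), pressed in 7 mm above it. It lies 105 mm in front of the grinder's origin (its -x side), 55 mm to its left (+y); keys are 55 mm apart. The point moves with the key
- key_yellow (a joint): yellow key of the grinder, 0 up to 0.008 m fully in. It slides straight down, needs about 4 N all the way, and stays where it is left (it does not spring back). Starts up. To be left up.
- key_yellow_top (a point): centre of the top face of the yellow key, a 32 x 32 mm square. Up, it stands 15 mm above the grinder's deck (75 mm above the table), pressed in 7 mm above it. It lies 105 mm in front of the grinder's origin (its -x side), in the middle; keys are 55 mm apart. The point moves with the key
- key_green (a joint): green key of the grinder, 0 up to 0.008 m fully in. It slides straight down, needs about 4 N all the way, and stays where it is left (it does not spring back). Starts up. To be pressed last.
- key_green_top (a point): centre of the top face of the green key, a 32 x 32 mm square. Up, it stands 15 mm above the grinder's deck (75 mm above the table), pressed in 7 mm above it. It lies 105 mm in front of the grinder's origin (its -x side), 55 mm to its right (-y); keys are 55 mm apart. The point moves with the key
- switchbox: loose white switch box, about 0.9 kg, 85 (x) x 210 (y) x 40 mm high, origin at the centre of its underside, z up; two rockers on its top and a cork pad at the +y end on which the seal stands
- rocker_red (a joint): red rocker of the switch box, 0 (off, its white-dotted end raised) to 0.36 rad (on, dotted half level). Pressing the dotted end needs about 4 N; it stays where it is left. Starts off, or up to 0.05 rad from it. To be pressed first.
- rocker_red_press (a point): point on the raised half of the red rocker where to press it: on its upper face, at the white dot, 23 mm from the pivot (8 mm higher than the pivot when off, level with it when on); moves with the rocker. The rocker is 62 x 32 mm, its pivot runs along the box's y, 47 mm above the table, at the middle of the box; the dotted half is on the box's -x side
- rocker_black (a joint): black rocker of the switch box, 0 (off, its white-dotted end raised) to 0.36 rad (on, dotted half level). Pressing the dotted end needs about 4 N; it stays where it is left. Starts off, or up to 0.05 rad from it. To be left off.
- rocker_black_press (a point): point on the raised half of the black rocker where to press it: on its upper face, at the white dot, 23 mm from the pivot (8 mm higher than the pivot when off, level with it when on); moves with the rocker. The rocker is 62 x 32 mm, its pivot runs along the box's y, 47 mm above the table, 65 mm to the right (-y) of the box's middle; the dotted half is on the box's -x side
- seal: bystander: reddish stone seal, 26 x 26 mm, 48 mm high, standing on the switch box's cork pad, 75 mm to the left (+y) of the box's middle; origin at the centre of its underside
- ink_stick: bystander: black ink stick 75 x 22 x 12 mm, lying on the grinder's deck beside the bowl; origin at the centre of its underside
- paperweight: bystander: wooden bar 160 x 28 x 26 mm lying between the grinder and the switch box; origin at the centre of its underside
- water_dropper: bystander: pale green ceramic water dropper, 60 mm across, 48 mm high; origin at the centre of its underside
- ink_bottle: bystander: black ink bottle with a paper label, 58 mm across, 125 mm high; origin at the centre of its underside
- water_dish: bystander: white bowl, 84 mm across, 35 mm high; origin at the centre of its underside
Things that resemble listed ones, but are neither listed nor needed, are in the scene too. Of the things that look like the switchbox, the larger one is meant.

How it is judged (in metres and radians):
On the way, in this order (a step that is already met when the one before it is completed fails the run):
1. the red rocker is on (value of joint rocker_red above 0.3 rad), for 0.2 s.
2. the blue key is in (value of joint key_blue above 0.006 m), for 0.2 s.
3. the green key is in (value of joint key_green above 0.006 m), for 0.2 s.
At the end, for the whole second after the job is handed in: Red rocker on (beyond 0.30 of 0.36 rad), blue and green keys in (more than 6 of 8 mm), yellow key up (less than 3 mm), black rocker off (less than 0.12 rad), switch box and bystanders at rest within 25 mm of where they stood (value of joint rocker_red above 0.3 rad and value of joint each of key_blue, key_green above 0.006 m and value of joint key_yellow below 0.003 m and value of joint rocker_black below 0.12 rad and linear speed of switchbox below 0.02 m/s and not (distance of switchbox from where it was at the start of the episode above 0.025 m) and not (distance of seal from where it was at the start of the episode above 0.025 m) and not (distance of ink_stick from where it was at the start of the episode above 0.025 m) and not (distance of paperweight from where it was at the start of the episode above 0.025 m) and not (distance of water_dropper from where it was at the start of the episode above 0.025 m) and not (distance of ink_bottle from where it was at the start of the episode above 0.025 m) and not (distance of water_dish from where it was at the start of the episode above 0.025 m)); the robot touches nothing.
It fails at once if a key is pressed out of turn: blue while the red rocker is off, or green before blue ((value of joint key_blue above 0.004 m and value of joint rocker_red below 0.25 rad) or (value of joint key_green above 0.004 m and value of joint key_blue below 0.005 m)).
It fails at once if the yellow key is pressed or the black rocker is switched (value of joint key_yellow above 0.003 m or value of joint rocker_black above 0.12 rad).
It fails at once if the switch box is lifted, tipped or shoved (10 mm up, 0.15 rad, 25 mm) ((height (world z) of switchbox above 0.01 m or angle between switchbox's own z axis and vertical above 0.15 rad) or distance of switchbox from where it was at the start of the episode above 0.025 m).
It fails at once if a bystander is moved more than 25 mm or knocked over (distance of any of seal, ink_stick, paperweight, water_dropper, ink_bottle, water_dish from where it was at the start of the episode above 0.025 m or angle between any of seal, ink_bottle, water_dropper's own z axis and vertical above 0.6 rad).
It also fails if it takes over 54 s, if anything falls off the work surface, if the arm or the gripper's body presses on something with over 40 N, if the wrist force passes 120 N, or if a joint passes its speed limit or range.

## Working session

There is one attempt and no reset: what is moved stays moved. The work goes in short steps, Python scripts to look and compute and a tool call to move; the robot and the scene stay as the last step left them, time stands still between calls to the robot, and variables do not carry over. Pictures are saved under pics/ and viewed, at most 10 in all, crops included, and the job is handed in when it is done.

Besides the shell and the picture viewer there is one more tool, called after "Emit:" as name([rows], argument=value, ...), one row to a line, values as JSON. move_arm: Moves the arm, as the interface text tells. Its arguments: {"type":"object","properties":{"increments":{"type":"array"}},"required":["increments"]}

```bash
mkdir -p pics; cat > h.py <<'E'
import numpy as np, cv2
from rig import bot
def w2c(n):
    m=bot.camera_model(n); K=np.array(m["intrinsics"])
    if "rvec" in m:
        R=cv2.Rodrigues(np.array(m["rvec"],float))[0]; T=np.eye(4);T[:3,:3]=R;T[:3,3]=np.ravel(m["tvec"]); return K,T
    s=bot.read_state(); W=np.eye(4);W[:3,:3]=s["tcp_rot"];W[:3,3]=s["position"]
    return K,np.linalg.inv(W@np.array(m["tool_from_camera"]))
def cloud(n):
    K,T=w2c(n); im,d=bot.capture(n); v,u=np.mgrid[:384,:512]
    P=np.stack([(u-K[0,2])/K[0,0]*d,(v-K[1,2])/K[1,1]*d,d,np.ones_like(d)],-1)
    W=(P@np.linalg.inv(T).T)[...,:3]; W[d==0]=np.nan
    return im,W,K,T
def proj(K,T,p):
    q=T[:3,:3]@np.array(p)+T[:3,3]; return (K@q/q[2])[:2]
E
python3 - <<'E'
from h import *
print(bot.read_state())
ims=[]
for n in ["scene","side"]:
    im,W,K,T=cloud(n); np.savez(f"{n}.npz",im=im,W=W,K=K,T=T); cv2.imwrite(f"pics/{n}.png",im[...,::-1])
    for l in ["switchbox","rocker_red","rocker_black","key_blue","key_green","key_yellow","grinder","seal","ink_bottle"]:
        for r in bot.spot_in(l,n):
            p=np.linalg.inv(T)@np.r_[r["at"],1]; print(n,l,round(r["conf"],2),p[:3].round(3),proj(K,T,p[:3]).round())
E
```

```text
{'time_s': 0.0, 'joint_positions': array([-1.02281258e+01,  3.02764063e+01,  8.21566463e+01, -5.73430237e-04,
        6.76897450e+01, -1.02269794e+01]), 'qvel': array([-0.11477389,  0.09952016, -0.06623814,  0.00102484,  0.09550471,
        0.01290046]), 'tau': array([-5.45745443e-04, -4.40045428e+01, -1.76593530e+01,  6.32597599e-02,
        5.83207863e-02, -1.53719384e-04]), 'position': array([6.24263189e-01, 1.50492071e-04, 2.21597647e-01]), 'tcp_rot': array([[ 1.65903500e-05,  9.99997772e-01, -2.11080577e-03],
       [ 9.99999931e-01, -1.58063144e-05,  3.71455149e-04],
       [ 3.71420958e-04, -2.11081179e-03, -9.99997703e-01]]), 'force': array([ 0.03673204, -0.25681056,  0.63545275]), 'moment': array([-0.01353959,  0.02729134, -0.00835292]), 'grasp_force': 0.0, 'opening': 1.0023964969431027}
scene switchbox 0.9 [0.393 0.262 0.028] [355. 187.]
scene switchbox 0.84 [0.6   0.215 0.042] [328. 223.]
scene rocker_red 0.68 [0.585 0.214 0.049] [329. 218.]
scene rocker_red 0.47 [0.379 0.255 0.033] [354. 183.]
scene rocker_red 0.34 [0.598 0.152 0.049] [309. 216.]
scene rocker_black 0.63 [
[... 549 characters left out ...]
51] [229. 159.]
side rocker_red 0.56 [0.379 0.252 0.033] [170. 169.]
side rocker_black 0.64 [0.352 0.223 0.037] [164. 174.]
side key_green 0.69 [ 0.535 -0.275  0.076] [263. 260.]
side key_green 0.25 [ 0.554 -0.223  0.077] [263. 245.]
side key_yellow 0.49 [ 0.545 -0.229  0.076] [260. 248.]
side grinder 0.88 [ 0.662 -0.278  0.063] [305. 253.]
side grinder 0.71 [ 0.539 -0.278  0.077] [264. 261.]
side grinder 0.58 [0.579 0.184 0.044] [230. 166.]
side grinder 0.24 [ 0.552 -0.223  0.08 ] [262. 244.]
side seal 0.55 [0.546 0.275 0.07 ] [213. 147.]
side seal 0.48 [0.587 0.217 0.047] [229. 160.]
side ink_bottle 0.7 [0.589 0.44  0.068] [213. 122.]
side ink_bottle 0.18 [ 0.562 -0.175  0.076] [259. 232.]
```

View pics/scene.png

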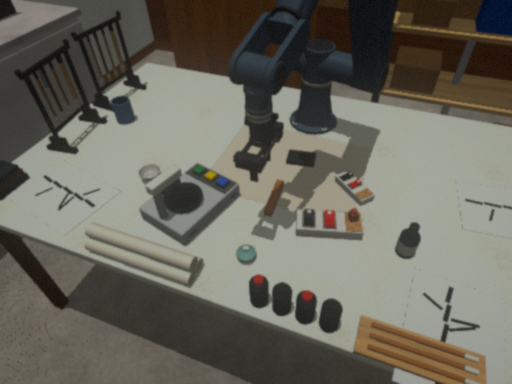

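View pics/side.png

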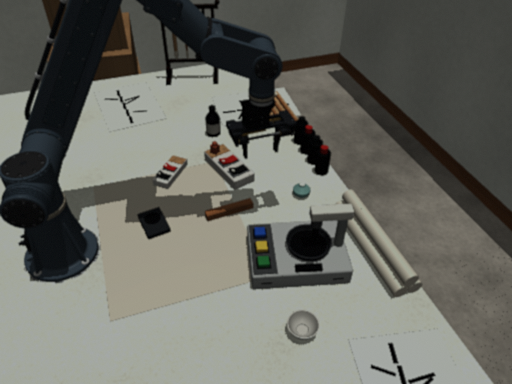

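```bash
python3 - <<'E'
from h import *
z=np.load("scene.npz"); 
c=cv2.resize(z["im"][140:260,280:440],None,fx=5,fy=5,interpolation=cv2.INTER_CUBIC); cv2.imwrite("pics/crop1.png",c[...,::-1])
E
```

```text
(no output)
```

View pics/crop1.png

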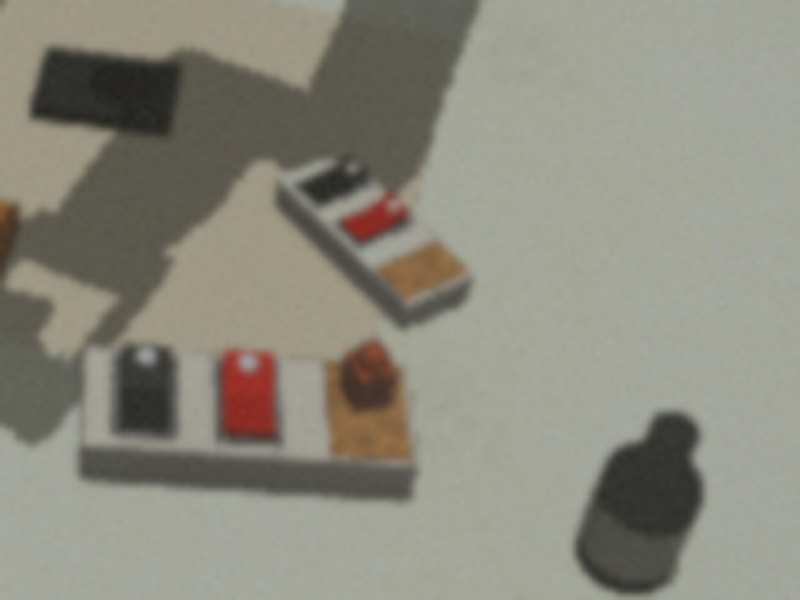

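The look-alikes are two boxes: the large one at (328,223), carrying the seal, with its red rocker at (329,218), dot at (330,212) and black rocker at (309,216); and a small decoy at (354,187) with no seal. The crop confirms the large one. The keys are green (200,168), yellow (211,175) and blue (222,181).

```bash
cat > est.py <<'E'
from h import *
def est(im,W,tag):
    hsv=cv2.cvtColor(im,cv2.COLOR_RGB2HSV).astype(int); H,S,V=hsv[...,0],hsv[...,1],hsv[...,2]; X,Y,Z=W[...,0],W[...,1],W[...,2]
    g=(abs(X-.56)<.09)&(abs(Y+.22)<.12)&(Z>.06)&(Z<.09)&(S>130)
    for n,m in dict(green=g&(H>40)&(H<85),yellow=g&(H>18)&(H<36),blue=g&(H>95)&(H<130)).items():
        if m.sum()>8:
            p=W[m]; print(tag,n,m.sum(),np.nanmedian(p,0).round(4),((np.nanpercentile(p,3,0)+np.nanpercentile(p,97,0))/2).round(4))
    b=(abs(X-.59)<.12)&(abs(Y-.2)<.16)
    m=b&((H<7)|(H>172))&(S>150)&(Z>.038)&(Z<.07)&(Y<.25)
    if m.sum()>8: print(tag,"red",m.sum(),((np.nanpercentile(W[m],3,0)+np.nanpercentile(W[m],97,0))/2).round(4))
    m=b&(Z>.034)&(Z<.06)
    if m.sum()>50:
        r=cv2.minAreaRect((W[m][:,:2]*1000).astype(np.float32)); print(tag,"box",r)
        c=np.array(r[0]);print(m.sum())
E
python3 - <<'E'
from est import *
for n in ["scene","side"]:
    z=np.load(n+".npz"); est(z["im"],z["W"],n)
E
```

```text
scene green 28 [ 0.5429 -0.2731  0.0743] [ 0.5417 -0.2722  0.0751]
scene yellow 74 [ 0.558  -0.2179  0.0738] [ 0.5557 -0.2219  0.0708]
scene blue 56 [ 0.5708 -0.1659  0.0745] [ 0.5694 -0.1669  0.0735]
scene red 120 [0.5876 0.2141 0.0497]
scene box ((584.986572265625, 214.96875), (89.10636138916016, 210.39129638671875), 14.795442581176758)
1346
side green 140 [ 0.5359 -0.2784  0.0749] [ 0.5367 -0.2749  0.0713]
side yellow 140 [ 0.5485 -0.2244  0.0751] [ 0.5506 -0.2205  0.0713]
side blue 137 [ 0.5649 -0.1739  0.0745] [ 0.5908 -0.2393  0.0716]
side red 78 [0.5826 0.212  0.0512]
side box ((582.3493041992188, 215.36007690429688), (90.12196350097656, 218.2251434326172), 14.41252326965332)
886
```

Emit:
move_arm([
  {"xyz":[40,-12,0],"grip":0},
  {"xyz":[40,-12,0],"grip":0},
  {"xyz":[40,-12,0],"grip":0},
  {"xyz":[40,-12,0],"grip":0},
  {"xyz":[40,-12,0],"grip":0},
])

```text
schema error: expected keys xyz, roll, grip
```

Emit:
move_arm([
  {"xyz":[0,0,0],"roll":0.12,"grip":0},
  {"xyz":[0,0,0],"roll":0.12,"grip":0},
  {"xyz":[0,0,0],"roll":0.12,"grip":0},
  {"xyz":[0,0,0],"roll":0.12,"grip":0},
  {"xyz":[0,0,0],"roll":0.12,"grip":0},
])

```text
time_s: 1.42
position: [0.625, 0.0001, 0.2225]
tcp_rot: [[0.57, 0.822, -0.0], [0.822, -0.57, 0.0], [-0.0, -0.0, -1.0]]
force: [0.2, -0.1, -0.2]
opening: 0.705
grasp_force: 0.0
```

Emit:
move_arm([
  {"xyz":[0,0,0],"roll":0.12,"grip":0},
  {"xyz":[0,0,0],"roll":0.12,"grip":0},
  {"xyz":[0,0,0],"roll":0.12,"grip":0},
  {"xyz":[0,0,0],"roll":0.12,"grip":0},
  {"xyz":[0,0,0],"roll":0.12,"grip":0},
])

```text
time_s: 1.83
position: [0.625, 0.0, 0.2226]
tcp_rot: [[0.934, 0.357, -0.0], [0.357, -0.934, 0.0], [0.0, -0.0, -1.0]]
force: [0.5, 0.0, -0.2]
opening: 0.325
grasp_force: 0.0
```

Emit:
move_arm([
  {"xyz":[0,0,0],"roll":0.12,"grip":0},
  {"xyz":[0,0,0],"grip":0},
  {"xyz":[0,0,0],"grip":0},
])

```text
schema error: expected keys xyz, roll, grip
```

```bash
cat > look.py <<'E'
import sys; from est import *
im,W,K,T=cloud("wrist"); s=bot.read_state(); print(s["time_s"],s["position"],np.array(s["tcp_rot"]).round(3).tolist(),s["opening"],s["force"])
cv2.imwrite(f"pics/{sys.argv[1]}.png",im[...,::-1]); np.savez(sys.argv[1]+".npz",im=im,W=W,K=K,T=T); est(im,W,"wrist")
E
python3 look.py w1
```

```text
1.8833 [6.25017192e-01 2.86543702e-05 2.22575215e-01] [[0.936, 0.353, 0.0], [0.353, -0.936, 0.0], [0.0, 0.0, -1.0]] 0.27736145174425786 [-0.26701913 -0.5027272  -0.1681315 ]
wrist green 474 [ 0.5456 -0.2703  0.0747] [ 0.5877 -0.2591  0.0723]
wrist yellow 18 [ 0.6295 -0.2704  0.0701] [ 0.5821 -0.2659  0.0721]
wrist blue 136 [ 0.6408 -0.2548  0.0696] [ 0.6383 -0.2484  0.0738]
wrist red 1498 [0.5894 0.215  0.0485]
wrist box ((587.5676879882812, 203.741943359375), (85.1296157836914, 186.48629760742188), 15.705345153808594)
11375
```

View pics/w1.png

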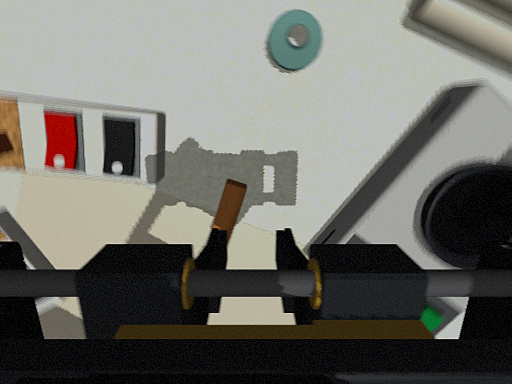

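The wrist view shows the big box at left, with the red rocker at (60,140) and its dot at about (59,160), and the black rocker at (120,145) with its dot at (117,168).

```bash
python3 - <<'E'
from h import *
z=np.load("w1.npz");im,W=z["im"],z["W"]
for u0,v0 in [(59,160),(117,168)]:
    r=im[v0-9:v0+10,u0-9:u0+10].astype(int); m=r.min(-1)>r.min(-1).max()-50
    w=W[v0-9:v0+10,u0-9:u0+10][m]; print(m.sum(),np.nanmedian(w,0)); print(m.astype(int)[::2])
im=z["im"];hsv=cv2.cvtColor(im,cv2.COLOR_RGB2HSV).astype(int)
m=((hsv[...,0]<7)|(hsv[...,0]>172))&(hsv[...,1]>150)&(abs(W[...,0]-.59)<.06)&(abs(W[...,1]-.215)<.04)
print(cv2.minAreaRect((W[m][:,:2]*1000).astype(np.float32)))
E
```

```text
76 [0.56580337 0.20992598 0.05394659]
[[0 0 0 0 0 0 0 0 0 0 0 0 0 0 0 0 0 0 0]
 [0 0 0 0 0 0 0 0 0 0 0 0 0 0 0 0 0 0 0]
 [0 0 0 0 0 0 0 0 0 0 0 0 0 0 0 0 0 0 0]
 [0 0 0 0 0 0 0 0 0 0 0 0 0 0 0 0 0 0 0]
 [0 0 0 0 0 1 1 1 1 1 1 1 1 1 0 0 0 0 0]
 [0 0 0 0 1 1 1 1 1 1 1 1 1 1 0 0 0 0 0]
 [0 0 0 0 0 1 1 1 1 1 1 1 1 1 0 0 0 0 0]
 [0 0 0 0 0 0 0 1 1 1 1 1 0 0 0 0 0 0 0]
 [0 0 0 0 0 0 0 1 1 1 1 0 0 0 0 0 0 0 0]
 [0 0 0 0 0 0 0 1 1 1 1 0 0 0 0 0 0 0 0]]
96 [0.58186673 0.14790041 0.05376918]
[[0 0 0 0 0 0 0 0 0 0 0 0 0 0 0 0 0 0 0]
 [0 0 0 0 0 0 0 0 0 0 0 0 0 0 0 0 0 0 0]
 [0 0 0 0 0 0 0 1 1 1 0 0 0 0 0 0 0 0 0]
 [0 0 0 0 0 1 1 1 1 1 1 1 1 0 0 0 0 0 0]
 [0 0 0 0 1 1 1 1 1 1 1 1 1 1 0 0 0 0 0]
 [0 0 0 0 0 1 1 1 1 1 1 1 1 1 0 0 0 0 0]
 [0 0 0 0 0 0 1 1 1 1 1 1 0 0 0 0 0 0 0]
 [0 0 0 0 0 0 0 0 0 0 0 0 0 0 0 0 0 0 0]
 [0 0 0 0 0 0 0 0 0 0 0 0 0 0 0 0 0 0 0]
 [0 1 1 1 1 1 1 1 1 1 1 1 1 1 1 1 1 1 0]]
((588.4234008789062, 216.35433959960938), (59.70295333862305, 33.997859954833984), 17.596786499023438)
```

Emit:
move_arm([
  {"xyz":[0,0,0],"roll":0.1,"grip":0},
  {"xyz":[0,-36,0],"roll":0,"grip":0},
  {"xyz":[-2,-36,0],"roll":0,"grip":0},
  {"xyz":[-2,-36,0],"roll":0,"grip":0},
  {"xyz":[-2,-36,0],"roll":0,"grip":0},
])

```text
time_s: 2.3
position: [0.5802, 0.1382, 0.2225]
tcp_rot: [[0.963, 0.269, 0.0], [0.269, -0.963, 0.0], [0.0, -0.0, -1.0]]
force: [0.6, 0.8, 0.1]
opening: 0.015
grasp_force: 0.0
```

Emit:
move_arm([
  {"xyz":[0,-37,0],"roll":0,"grip":0},
  {"xyz":[0,-37,0],"roll":0,"grip":0},
  {"xyz":[0,0,40],"roll":0,"grip":0},
  {"xyz":[0,0,0],"roll":0,"grip":0},
  {"xyz":[0,0,0],"roll":0,"grip":0},
])

```text
time_s: 2.72
position: [0.5589, 0.2083, 0.1809]
tcp_rot: [[0.963, 0.27, -0.006], [0.27, -0.963, -0.001], [-0.006, -0.0, -1.0]]
force: [-0.4, -0.3, 0.2]
opening: 0.003
grasp_force: 0.0
```

```bash
python3 look.py w2
```

```text
2.7667 [0.56072375 0.20793248 0.18237471] [[0.963, 0.268, -0.002], [0.268, -0.963, -0.001], [-0.002, 0.0, -1.0]] 0.004401602423845463 [ 0.29932244 -0.48305335 -0.19426058]
wrist red 1891 [0.5857 0.2146 0.0495]
wrist box ((584.85888671875, 215.5453338623047), (84.11530303955078, 210.3599395751953), 15.662166595458984)
15344
```

View pics/w2.png

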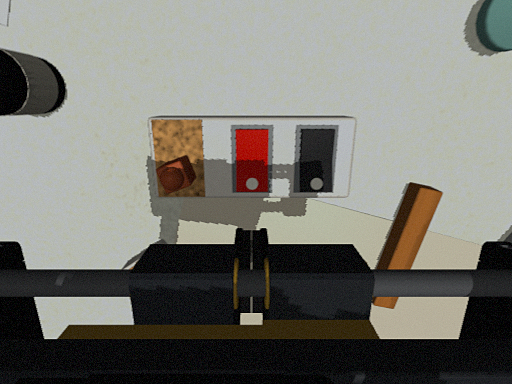

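The box is squared up with the tool. The red dot at (252,184) lies straight ahead of the shut fingertips at (251,235), and the seal is at (175,175).

Emit:
move_arm([
  {"xyz":[2,-1,35],"roll":0,"grip":0},
  {"xyz":[0,0,35],"roll":0,"grip":0},
  {"xyz":[0,0,25],"roll":0,"grip":0},
  {"xyz":[0,0,15],"roll":0,"grip":0},
  {"xyz":[0,0,0],"roll":0,"grip":0},
])

```text
time_s: 3.18
position: [0.5619, 0.2081, 0.0706]
tcp_rot: [[0.964, 0.266, -0.004], [0.266, -0.964, -0.001], [-0.005, -0.0, -1.0]]
force: [0.6, -0.6, 0.2]
opening: 0.006
grasp_force: 0.0
```

Emit:
move_arm([
  {"xyz":[0,0,4],"roll":0,"grip":0},
  {"xyz":[0,0,4],"roll":0,"grip":0},
  {"xyz":[0,0,3],"roll":0,"grip":0},
  {"xyz":[0,0,3],"roll":0,"grip":0},
  {"xyz":[0,0,0],"roll":0,"grip":0},
])

```text
time_s: 3.6
position: [0.5628, 0.21, 0.059]
tcp_rot: [[0.964, 0.267, 0.001], [0.267, -0.964, 0.0], [0.001, 0.0, -1.0]]
force: [-0.0, 0.6, -0.1]
opening: 0.009
grasp_force: 0.0
```

Emit:
move_arm([
  {"xyz":[0,0,3],"roll":0,"grip":0},
  {"xyz":[0,0,3],"roll":0,"grip":0},
  {"xyz":[0,0,2],"roll":0,"grip":0},
  {"xyz":[0,0,2],"roll":0,"grip":0},
  {"xyz":[0,0,0],"roll":0,"grip":0},
])

```text
time_s: 4.02
position: [0.5618, 0.2098, 0.0481]
tcp_rot: [[0.964, 0.268, -0.001], [0.268, -0.964, -0.0], [-0.002, 0.0, -1.0]]
force: [-0.5, -0.2, 0.8]
opening: 0.008
grasp_force: 0.6
```

Emit:
move_arm([
  {"xyz":[0,0,1],"roll":0,"grip":0},
  {"xyz":[0,0,1],"roll":0,"grip":0},
  {"xyz":[0,0,0],"roll":0,"grip":0},
])

```text
time_s: 4.27
position: [0.5622, 0.21, 0.0473]
tcp_rot: [[0.964, 0.268, -0.001], [0.268, -0.964, -0.0], [-0.001, -0.0, -1.0]]
force: [-1.9, -1.4, 8.2]
opening: 0.004
grasp_force: 4.0
```

Emit:
move_arm([
  {"xyz":[0,0,1],"roll":0,"grip":0},
  {"xyz":[0,0,0],"roll":0,"grip":0},
  {"xyz":[0,0,0],"roll":0,"grip":0},
  {"xyz":[0,0,-20],"roll":0,"grip":0},
  {"xyz":[0,0,-40],"roll":0,"grip":0},
])

```text
time_s: 4.68
position: [0.5595, 0.2095, 0.1019]
tcp_rot: [[0.964, 0.267, -0.009], [0.267, -0.964, -0.001], [-0.009, -0.001, -1.0]]
force: [0.3, -0.3, -0.0]
opening: 0.007
grasp_force: 0.0
```

Emit:
move_arm([
  {"xyz":[0,0,-40],"roll":0,"grip":0},
  {"xyz":[0,0,-37],"roll":0,"grip":0},
  {"xyz":[0,0,0],"roll":0,"grip":0},
  {"xyz":[0,0,0],"roll":0,"grip":0},
])

```text
time_s: 5.02
position: [0.565, 0.2106, 0.1854]
tcp_rot: [[0.964, 0.268, 0.008], [0.268, -0.964, 0.002], [0.008, 0.001, -1.0]]
force: [-0.2, 0.3, 0.1]
opening: 0.003
grasp_force: 0.0
```

```bash
python3 look.py w3; python3 - <<'E'
from h import *
z=np.load("w3.npz");W=z["W"]; c=np.array([.585,.2155]);x=np.array([.963,.269]);y=np.array([-.269,.963])
q=W[...,:2]-c; a=q@x;b=q@y
for off in (0,-.065):
    for t in (-.026,-.018,-.01,.01,.018,.026):
        m=(abs(a-t)<.003)&(abs(b-off)<.01); print(off,t,m.sum(),np.nanmedian(W[m][:,2]) if m.any() else None)
E
```

```text
5.0667 [0.56315738 0.21025283 0.18321546] [[0.964, 0.268, 0.003], [0.268, -0.964, 0.001], [0.003, 0.0, -1.0]] 0.008026005080594444 [-1.10173057 -0.53843901 -1.52396114]
wrist red 1693 [0.584  0.2147 0.0519]
wrist box ((584.171142578125, 215.58978271484375), (85.2072982788086, 209.8319854736328), 15.81696605682373)
14483
0 -0.026 366 0.23467456483349228
0 -0.018 169 0.04780633808705109
0 -0.01 1311 0.20737995740307075
0 0.01 1697 0.2756598098111315
0 0.018 1551 0.2725268765624016
0 0.026 122 0.05738843761682408
-0.065 -0.026 121 0.05584093269776791
-0.065 -0.018 119 0.052865464368848314
-0.065 -0.01 117 0.05041183601977062
-0.065 0.01 1780 0.2724880277098837
-0.065 0.018 112 0.04800999470762904
-0.065 0.026 119 0.04849581148049498
```

The red rocker is on: its dotted half is level at 48 mm and its far end is up. The black rocker is still off, and the box moved less than 1 mm. Next is the blue key.

Emit:
move_arm([
  {"xyz":[0,0,-20],"roll":0,"grip":0},
  {"xyz":[-10,36,-20],"roll":0,"grip":0},
  {"xyz":[-10,36,0],"roll":0,"grip":0},
  {"xyz":[-10,36,0],"roll":0,"grip":0},
  {"xyz":[-10,36,0],"roll":0,"grip":0},
])

```text
time_s: 5.48
position: [0.5614, 0.0601, 0.2203]
tcp_rot: [[0.963, 0.269, -0.003], [0.269, -0.963, 0.0], [-0.003, -0.001, -1.0]]
force: [0.9, -0.8, 0.7]
opening: 0.007
grasp_force: 0.0
```

Emit:
move_arm([
  {"xyz":[-10,36,0],"roll":0,"grip":0},
  {"xyz":[-10,36,0],"roll":0,"grip":0},
  {"xyz":[-10,36,0],"roll":0,"grip":0},
  {"xyz":[-10,36,0],"roll":0,"grip":0},
  {"xyz":[-10,36,0],"roll":0,"grip":0},
])

```text
time_s: 5.9
position: [0.5612, -0.127, 0.2197]
tcp_rot: [[0.964, 0.267, -0.004], [0.267, -0.964, 0.002], [-0.003, -0.003, -1.0]]
force: [1.5, 0.4, 0.3]
opening: 0.005
grasp_force: 0.0
```

Emit:
move_arm([
  {"xyz":[-8,40,0],"roll":0,"grip":0},
  {"xyz":[0,0,0],"roll":0.12,"grip":0},
  {"xyz":[0,0,0],"roll":0.12,"grip":0},
  {"xyz":[0,0,0],"roll":0.12,"grip":0},
  {"xyz":[0,0,0],"roll":0.12,"grip":0},
])

```text
time_s: 6.32
position: [0.5643, -0.1664, 0.2194]
tcp_rot: [[0.977, -0.215, -0.004], [-0.215, -0.977, 0.002], [-0.005, -0.001, -1.0]]
force: [-0.3, -0.9, -0.7]
opening: 0.003
grasp_force: 0.0
```

Emit:
move_arm([
  {"xyz":[0,0,20],"roll":0.05,"grip":0},
  {"xyz":[0,0,20],"roll":0,"grip":0},
  {"xyz":[0,0,0],"roll":0,"grip":0},
  {"xyz":[0,0,0],"roll":0,"grip":0},
])

```text
time_s: 6.65
position: [0.5638, -0.1655, 0.1794]
tcp_rot: [[0.967, -0.256, -0.006], [-0.256, -0.967, 0.003], [-0.006, -0.001, -1.0]]
force: [0.1, 0.3, -0.0]
opening: 0.005
grasp_force: 0.0
```

```bash
python3 look.py w4
```

```text
6.7 [ 0.5649282  -0.166026    0.18088405] [[0.967, -0.256, -0.003], [-0.256, -0.967, 0.001], [-0.003, -0.001, -1.0]] 0.005732632782690538 [-0.14695513  0.42623989  0.68864673]
wrist green 1336 [ 0.543  -0.2728  0.0748] [ 0.5757 -0.2865  0.0696]
wrist yellow 1254 [ 0.5553 -0.2201  0.0748] [ 0.5543 -0.2206  0.0697]
wrist blue 1338 [ 0.5695 -0.1698  0.0749] [ 0.5936 -0.2365  0.0696]
wrist box ((584.88232421875, 109.63008117675781), (18.898147583007812, 34.02175521850586), 67.70340728759766)
374
```

View pics/w4.png

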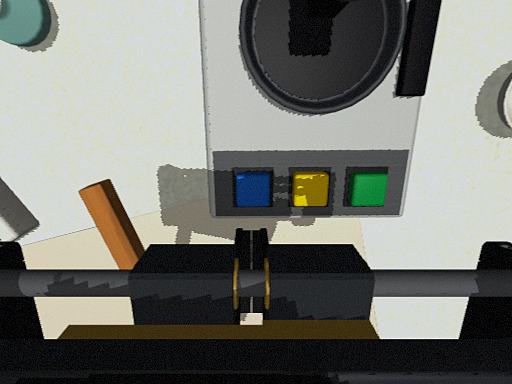

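The blue key at (253,187) is straight ahead of the fingertips at (251,240), with yellow at (310,188) and green at (367,187). The heights read 0.0749 as expected, so I'll shift 5 mm forward and press.

Emit:
move_arm([
  {"xyz":[5,0,35],"roll":0,"grip":0},
  {"xyz":[0,0,35],"roll":0,"grip":0},
  {"xyz":[0,0,18],"roll":0,"grip":0},
  {"xyz":[0,0,6],"roll":0,"grip":0},
  {"xyz":[0,0,0],"roll":0,"grip":0},
])

```text
time_s: 7.12
position: [0.5699, -0.1674, 0.0872]
tcp_rot: [[0.967, -0.256, -0.002], [-0.256, -0.967, 0.001], [-0.002, -0.001, -1.0]]
force: [-0.5, 0.0, -0.2]
opening: 0.004
grasp_force: 0.0
```

Emit:
move_arm([
  {"xyz":[0,0,4],"roll":0,"grip":0},
  {"xyz":[0,0,3],"roll":0,"grip":0},
  {"xyz":[0,0,3],"roll":0,"grip":0},
  {"xyz":[0,0,3],"roll":0,"grip":0},
  {"xyz":[0,0,0],"roll":0,"grip":0},
])

```text
time_s: 7.53
position: [0.5706, -0.1678, 0.0755]
tcp_rot: [[0.967, -0.256, 0.001], [-0.256, -0.967, -0.001], [0.001, 0.0, -1.0]]
force: [0.6, 0.3, 0.5]
opening: 0.003
grasp_force: 0.0
```

Emit:
move_arm([
  {"xyz":[0,0,3],"roll":0,"grip":0},
  {"xyz":[0,0,2],"roll":0,"grip":0},
  {"xyz":[0,0,2],"roll":0,"grip":0},
  {"xyz":[0,0,1],"roll":0,"grip":0},
  {"xyz":[0,0,0],"roll":0,"grip":0},
])

```text
time_s: 7.95
position: [0.5707, -0.1678, 0.0673]
tcp_rot: [[0.967, -0.256, 0.001], [-0.256, -0.967, -0.0], [0.001, 0.0, -1.0]]
force: [1.0, 0.1, 3.7]
opening: 0.003
grasp_force: 1.7
```

Emit:
move_arm([
  {"xyz":[0,0,1],"roll":0,"grip":0},
  {"xyz":[0,0,0],"roll":0,"grip":0},
  {"xyz":[0,0,0],"roll":0,"grip":0},
  {"xyz":[0,0,0],"roll":0,"grip":0},
])

```text
time_s: 8.28
position: [0.5707, -0.1678, 0.0673]
tcp_rot: [[0.967, -0.256, 0.001], [-0.256, -0.967, -0.001], [0.001, 0.0, -1.0]]
force: [-1.3, 0.2, 9.6]
opening: 0.005
grasp_force: 4.4
```

Emit:
move_arm([
  {"xyz":[0,0,-20],"roll":0,"grip":0},
  {"xyz":[0,0,-40],"roll":0,"grip":0},
  {"xyz":[0,0,-40],"roll":0,"grip":0},
  {"xyz":[0,36,-14],"roll":0,"grip":0},
  {"xyz":[0,37,0],"roll":0,"grip":0},
])

```text
time_s: 8.7
position: [0.5545, -0.2385, 0.1848]
tcp_rot: [[0.968, -0.252, 0.008], [-0.252, -0.968, -0.005], [0.009, 0.003, -1.0]]
force: [1.3, -0.3, 1.0]
opening: 0.002
grasp_force: 0.0
```

Emit:
move_arm([
  {"xyz":[0,37,0],"roll":0,"grip":0},
  {"xyz":[0,0,0],"roll":0,"grip":0},
  {"xyz":[0,0,0],"roll":0,"grip":0},
])

```text
time_s: 8.95
position: [0.5413, -0.2758, 0.1797]
tcp_rot: [[0.966, -0.26, -0.0], [-0.26, -0.966, 0.0], [-0.0, -0.0, -1.0]]
force: [-0.1, -0.3, -0.3]
opening: 0.006
grasp_force: 0.0
```

```bash
sed -i 's/\[\.\.\.\]//' look.py; python3 look.py w5; python3 - <<'E'
from h import *
z=np.load("w5.npz");W=z["W"]
for n,c in dict(b=(.5696,-.1676),y=(.5559,-.2209),g=(.5422,-.2742)).items():
    m=(np.hypot(W[...,0]-c[0],W[...,1]-c[1])<.012)&(W[...,2]<.1); print(n,m.sum(),np.nanmedian(W[m][:,2]))
E
```

```text
9.0 [ 0.54135773 -0.27407036  0.17944411] [[0.966, -0.258, -0.001], [-0.258, -0.966, 0.002], [-0.002, -0.001, -1.0]] 0.005796513954950875 [ 0.2661752  -0.23163609 -0.00743262]
wrist green 1186 [ 0.5416 -0.2738  0.075 ] [ 0.5407 -0.2734  0.0698]
wrist yellow 1233 [ 0.5546 -0.2217  0.0751] [ 0.5537 -0.221   0.0698]
wrist blue 1141 [ 0.5671 -0.1693  0.0671] [ 0.5668 -0.1948  0.0657]
b 462 0.06733556115584344
y 483 0.07536196771349613
g 492 0.0752523432665737
```

View pics/w5.png

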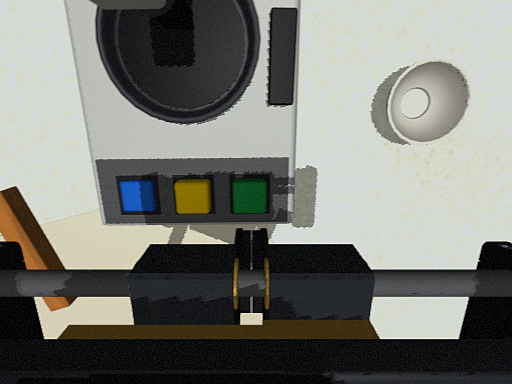

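Blue is in at 67 mm, while yellow and green are up at 75 mm. Green, at (250,195), is straight ahead of the fingertips at (251,240).

Emit:
move_arm([
  {"xyz":[0,0,35],"roll":0,"grip":0},
  {"xyz":[0,0,35],"roll":0,"grip":0},
  {"xyz":[0,0,18],"roll":0,"grip":0},
  {"xyz":[0,0,6],"roll":0,"grip":0},
  {"xyz":[0,0,0],"roll":0,"grip":0},
])

```text
time_s: 9.42
position: [0.5411, -0.2715, 0.084]
tcp_rot: [[0.967, -0.255, -0.004], [-0.255, -0.967, 0.003], [-0.005, -0.002, -1.0]]
force: [-0.3, 0.3, 0.2]
opening: 0.005
grasp_force: 0.0
```

Emit:
move_arm([
  {"xyz":[0,0,4],"roll":0,"grip":0},
  {"xyz":[0,0,3],"roll":0,"grip":0},
  {"xyz":[0,0,3],"roll":0,"grip":0},
  {"xyz":[0,0,3],"roll":0,"grip":0},
  {"xyz":[0,0,2],"roll":0,"grip":0},
])

```text
time_s: 9.83
position: [0.543, -0.2743, 0.0722]
tcp_rot: [[0.967, -0.256, 0.002], [-0.256, -0.967, -0.001], [0.002, 0.001, -1.0]]
force: [0.7, 0.7, 3.8]
opening: 0.005
grasp_force: 1.7
```

Emit:
move_arm([
  {"xyz":[0,0,2],"roll":0,"grip":0},
  {"xyz":[0,0,2],"roll":0,"grip":0},
  {"xyz":[0,0,1],"roll":0,"grip":0},
  {"xyz":[0,0,0],"roll":0,"grip":0},
  {"xyz":[0,0,0],"roll":0,"grip":0},
])

```text
time_s: 10.25
position: [0.543, -0.2744, 0.0673]
tcp_rot: [[0.967, -0.257, 0.002], [-0.257, -0.967, -0.001], [0.002, 0.001, -1.0]]
force: [0.1, 0.9, 6.8]
opening: 0.005
grasp_force: 3.6
```

Emit:
move_arm([
  {"xyz":[0,0,0],"roll":0,"grip":0},
  {"xyz":[0,0,-20],"roll":0,"grip":0},
  {"xyz":[0,0,-40],"roll":0,"grip":0},
  {"xyz":[0,0,-40],"roll":0,"grip":0},
  {"xyz":[0,0,-14],"roll":0,"grip":0},
])

```text
time_s: 10.67
position: [0.5441, -0.2757, 0.1851]
tcp_rot: [[0.967, -0.256, 0.006], [-0.256, -0.967, -0.005], [0.007, 0.003, -1.0]]
force: [0.0, -0.4, 0.3]
opening: 0.006
grasp_force: 0.0
```

Emit:
move_arm([
  {"xyz":[0,0,0],"roll":0,"grip":0},
  {"xyz":[0,0,0],"roll":0,"grip":0},
  {"xyz":[0,0,0],"roll":0,"grip":0},
])

```text
time_s: 10.92
position: [0.5409, -0.2732, 0.1787]
tcp_rot: [[0.967, -0.256, -0.003], [-0.256, -0.967, 0.002], [-0.003, -0.001, -1.0]]
force: [-0.4, 0.3, -0.2]
opening: 0.002
grasp_force: 0.0
```

```bash
python3 look.py w6; python3 - <<'E'
from h import *
z=np.load("w6.npz");W=z["W"]
for n,c in dict(b=(.5696,-.1676),y=(.5559,-.2209),g=(.5422,-.2742)).items():
    m=(np.hypot(W[...,0]-c[0],W[...,1]-c[1])<.012)&(W[...,2]<.1); print(n,m.sum(),np.nanmedian(W[m][:,2]))
a=np.load("side.npz"); im,W,K,T=cloud("side"); c=np.hstack([im[100:220,140:300],a["im"][100:220,140:300]]); cv2.imwrite("pics/s2.png",cv2.resize(c,None,fx=2.5,fy=2.5)[...,::-1])
E
```

```text
10.9667 [ 0.54074936 -0.27313596  0.17825755] [[0.967, -0.256, -0.004], [-0.256, -0.967, 0.002], [-0.004, -0.001, -1.0]] 0.0054072160867652845 [ 0.44813091 -0.19131636 -0.49124391]
wrist green 1083 [ 0.5405 -0.2739  0.067 ] [ 0.5402 -0.2733  0.0657]
wrist yellow 1249 [ 0.5546 -0.2219  0.075 ] [ 0.5533 -0.2211  0.0696]
wrist blue 1204 [ 0.5674 -0.1706  0.067 ] [ 0.5669 -0.2128  0.066 ]
b 469 0.06734690339049076
y 499 0.07543081226377735
g 466 0.06728463590191605
```

View pics/s2.png

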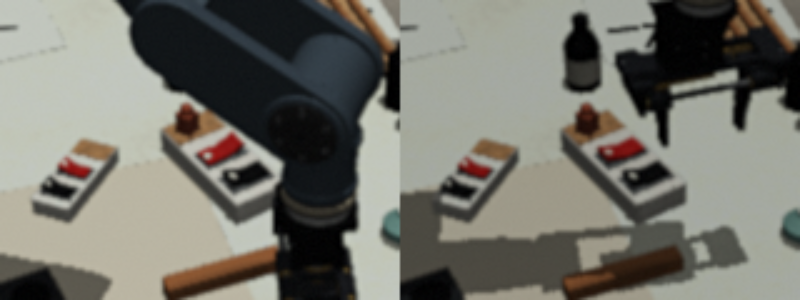

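The box, seal and paperweight stand where they did at the start (left half now, right half start). The red rocker has flipped and the black one hasn't, blue and green are in, yellow is up, and the arm is clear.

```bash
python3 -c "
from rig import bot; print(bot.hand_in())"
```

```text
the job is handed in; nothing more can be done
None
```

The job is handed in (no verdict came back): the red rocker was switched on, then the blue and green keys pressed fully in, in that order; in the last pictures the yellow key was still up, the black rocker off, and the switch box, seal and paperweight had not visibly moved.

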